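# Slacken the left-hand knob of the disc polisher

### The arm

A 7-joint arm with a two-finger parallel gripper is mounted at the origin on a cart in front of the work surface, level with it; the furniture and walls round the work are solid. World frame = base frame: x ahead of the robot, y to its left, z up, the work surface at z = 0. Lengths are in mm, angles in rad, forces in N, time in s.
With the tool pointing down it reaches from about 425 to 800 mm from the base axis. Payload 8.3 kg.
Tool frame: the origin (TCP) lies at the very end of the fingers, on their centre line; the grasp point (between the pads) lies 19 mm behind it; z points along the fingers, y is the line along which they close (so a half turn about z gives the same grasp; the last joint's range is limited). The gripper opens to 85 mm and grips with 20 to 120 N. Pads are 22 mm wide; open, the fingers measure 114 mm over their backs; the gripper's body (76 mm by 85 mm) begins 54 mm behind the grasp point. The pads swing forward as they close: fully open they stand 13 mm farther back than shut.
Start: joints at [1.242, 0.383, 0.016, 1.37, -0.006, 1.388, -0.046], TCP at [164.214, -603.023, 231.279] pointing down, gripper open.
Joint ranges: [-2.95, 2.95], [-0.25, 2.06], [-1.52, 1.56], [0.18, 2.33], [-1.44, 4.58], [0.02, 2.06], [-3.01, 3.01]. Speed limits (rad/s): [2.39, 2.39, 3.01, 3.01, 3.14, 3.14, 3.14].

### API

Orientations are given as a 3x3 rotation matrix whose columns are the frame's x, y, z axes.
In Python, from station import robot gives the robot as it stands.
- The arm moves only by the tool creep_tool, called after ">>>" in YAML: its name, and indented under it one key for each argument. Schema: {"type":"object","properties":{"moves":{"type":"object","properties":{"sx":{"type":"array","items":{"type":"number"},"minItems":1,"maxItems":5},"sy":{"type":"array","items":{"type":"number"},"minItems":1,"maxItems":5},"sz":{"type":"array","items":{"type":"number"},"minItems":1,"maxItems":5},"twist":{"type":"array","items":{"type":"number"},"minItems":1,"maxItems":5}},"additionalProperties":false,"required":["sx","sy","sz","twist"]},"finger_gap":{"type":"number"},"grip_force":{"type":"number"},"only":{"type":"string"},"quiet":{"type":"boolean"},"lines":{"type":"string"}},"required":["moves"],"additionalProperties":false}. moves is an object with one list for each field, all of the same length, 1 to 5, a row being the entries at one place: sx, sy, sz (the shift in shares of 300 mm (1.0 is 300 mm)), twist (a turn about the tool's z in shares of 180 degrees (1.0 is 180 degrees)); each row is the pose to reach, as a shift and turn from the pose commanded when the call began, along the tool's axes at that moment; what a row does not reach only later rows make up. A row lasts 1/8 s, in which the tool goes at most 62.5 mm and 0.188 rad, less where a joint would pass 70% of its speed; a pose out of reach is approached as far as the arm can. finger_gap is the opening from 0.0 (shut) to 1.0 (fully open), set as the call begins (left out keeps the last). The fingers move at their own pace and stop on an object; grip_force is the grip in N (left out, the last holds). Time passes only in rows, so rows that do not move let the fingers close. The tool returns the time, the measured TCP pose, the force, the opening and the grip force at its end. only (a regular expression) keeps the lines of the reply that match it, lines (a string "A,B") keeps lines A to B, and quiet returns only ok. Input that does not fit is refused with a message, and nothing moves.
- robot.observe(): the state, without advancing time (a new reading comes with each control period).
- robot.capture(name): name is "side" or "top" or "wrist"; returns a dict with "color" (400x640x3 uint8, blue, green, red), "z_map" (400x640 float32, mm along the optical axis (not along the pixel's ray), 0 where there is no reading), "vertical_fov" (degrees; the focal length in pixels is half the picture's height over the tangent of half this angle, whatever the lens; pixels are square), "cx", "cy" (the principal point, pixels), "k1" (the pictures are not rectified: a ray, as slopes to the right and down, at radius r is drawn at 1 + k1 r^2 times it, then the intrinsics apply), "extrinsics" (4x4, takes a point from camera to world coordinates); the wrist camera has in their place "mount" (4x4, takes a point from camera to tool coordinates, whose origin is the TCP and whose axes are the flange's). Camera axes: x right, y down, z forward; pixel columns grow to the right and rows downward; lengths in mm; the calibration is good to about 2 mm. A picture is of the moment at which its call begins: read the wrist's pose just before it.
- robot.job_done(): hands the job in; it is judged then, once.
The state is a dict: "time_s": time; "q": joint angles; "joint_vel": joint speeds; "tau": joint torques, N m; "tcp_pos": TCP position; "eef_rot": TCP orientation; "contact_force": force on the tool from outside, world axes, zero at the start; "wrist_torque": the same for the moment, N m; "finger_gap": opening from 0.0 (shut) to 1.0 (fully open); "grip_force": force on a finger pad.
Only numpy, scipy, OpenCV 4.12 (cv2) and the standard library are available. Lean on these libraries where they do the work, as an engineer would, in place of code of your own. Each camera call takes 0.05 s, during which the arm holds its last target. There are 200 camera calls.

### The job

The wide flat felt disc on one of the two little bench polishers is due for a change, so slacken the bar knob at its centre. That knob has a left-hand thread: turn it clockwise, seen from above, by about a sixth of a turn (60 degrees) from tight, never anticlockwise, and let go. Leave the knob of the other polisher, the one with the small thick stone wheel, as it is.

Things in the scene. Friction and masses are not known exactly. Their poses are not given: they have to be found in the camera images.
- disc_knob (a joint): Turn of the black bar knob on the polisher with the wide flat grey felt disc (120 mm across, 8 mm thick). Left-hand thread: 0 rad is tight; grows as the knob turns clockwise from above, which loosens it. Starts at 0 to 0.08; 1.05 is a sixth of a turn. Can go a little below 0 (tightening). Needs about 0.1 N m, stays where it is left, no spring, does not rise.
- disc_knob_top (a point): Centre of that knob's top, on its upright axis, 110 mm above the table. The grip is an upright bar 54 long, 14 wide, 28 mm tall (top at this point) on a 34 mm round hub whose top is 27 mm lower; the felt is 40 mm lower. Turns with the knob: x along the bar, y across it, z up; pinch it across its width from above. Polisher fixed to the table; grey housing 110 mm square, 54 mm high.
- wheel_knob (a joint): Turn of the same sort of bar knob on the other polisher, which carries a small thick stone wheel (72 mm across, 24 mm thick); clockwise from above is positive, and it starts at 0 to 0.08 rad. To be left alone.
- wheel_knob_top (a point): Centre of the top of the other polisher's knob, about 125 mm above the table; the same shape and axes as the first knob. To be left alone. The two polishers swap places from start to start.

How it is judged (in metres and radians):
At the end, for the whole second after the job is handed in: The felt disc's knob stands still between 0.75 and 1.5 rad (43 to 86 degrees) clockwise of tight, let go, and the stone wheel's knob has not been turned (between -0.12 and 0.2 rad) (value of joint disc_knob between 0.75 and 1.5 rad and velocity of joint disc_knob between -0.05 and 0.05 rad/s and value of joint wheel_knob between -0.12 and 0.2 rad); the robot touches nothing.
It fails at once if the felt disc's knob is tightened (turned anticlockwise below -0.15 rad) (value of joint disc_knob below -0.15 rad).
It fails at once if the stone wheel's knob is turned (value of joint wheel_knob above 0.25 rad or value of joint wheel_knob below -0.15 rad).
It also fails if it takes over 29 s, if anything falls off the work surface, if the arm or the gripper's body presses on something with over 40 N, if the wrist force passes 120 N, or if a joint passes its speed limit or range.

## Working session

There is one attempt and no reset: what is moved stays moved. The work goes in short steps, Python scripts to look and compute and a tool call to move; the robot and the scene stay as the last step left them, time stands still between calls to the robot, and variables do not carry over. Pictures are saved under pics/ and viewed, at most 10 in all, crops included, and the job is handed in when it is done.

```bash
ls; mkdir -p pics
```

Create h.py:
```python
import numpy as np, cv2
from station import robot
def cap(n):
    s=robot.observe(); c=robot.capture(n)
    if 'mount' in c:
        T=np.eye(4);T[:3,:3]=s['eef_rot'];T[:3,3]=s['tcp_pos'];c['extrinsics']=T@np.array(c['mount'])
    return c
def rays(c,px):
    f=200/np.tan(np.radians(c['vertical_fov'])/2)
    d=(np.array(px,float).reshape(-1,2)-[c['cx'],c['cy']])/f
    u=d.copy()
    for _ in range(20): u=d/(1+c['k1']*(u**2).sum(1,keepdims=True))
    return np.c_[u,np.ones(len(u))]
def cloud(c):
    v,u=np.mgrid[0:400,0:640]
    P=rays(c,np.c_[u.ravel(),v.ravel()])*c['z_map'].reshape(-1,1)
    E=np.array(c['extrinsics']); return (P@E[:3,:3].T+E[:3,3]).reshape(400,640,3)
```

Run:
```python
from h import *
s=robot.observe();print(s['time_s'],s['tcp_pos'],s['eef_rot'],s['finger_gap'])
ims=[]
for n in('top','side'):
    c=cap(n);np.savez('pics/'+n,**c);ims.append(c['color']);print(n,c['extrinsics'])
cv2.imwrite('pics/a.png',cv2.resize(ims[0],(800,500)))
cv2.imwrite('pics/b.png',cv2.resize(ims[1],(800,500)))
```

```text
pics
station.py
0.0 [ 164.06937713 -602.56165987  230.28649933] [[ 9.64876159e-01  2.62704616e-01 -5.31087165e-04]
 [ 2.62705151e-01 -9.64874381e-01  1.85249653e-03]
 [-2.57730097e-05 -1.92694907e-03 -9.99998143e-01]] 0.9999918696286643
top [[-1.33103699e-02 -9.91580705e-01  1.28804271e-01  3.70800880e+02]
 [-9.99810159e-01  1.50312871e-02  1.23978128e-02 -2.51055782e+02]
 [-1.42295259e-02 -1.28614799e-01 -9.91592534e-01  9.85457400e+02]
 [ 0.00000000e+00  0.00000000e+00  0.00000000e+00  1.00000000e+00]]
side [[ 9.99583757e-01 -1.71260137e-02  2.32166599e-02  4.94763238e+02]
 [-2.84430588e-02 -4.50349375e-01  8.92399256e-01 -9.93751264e+02]
 [-4.82763366e-03 -8.92688154e-01 -4.50649036e-01  5.16738199e+02]
 [ 0.00000000e+00  0.00000000e+00  0.00000000e+00  1.00000000e+00]]
```

View pics/a.png

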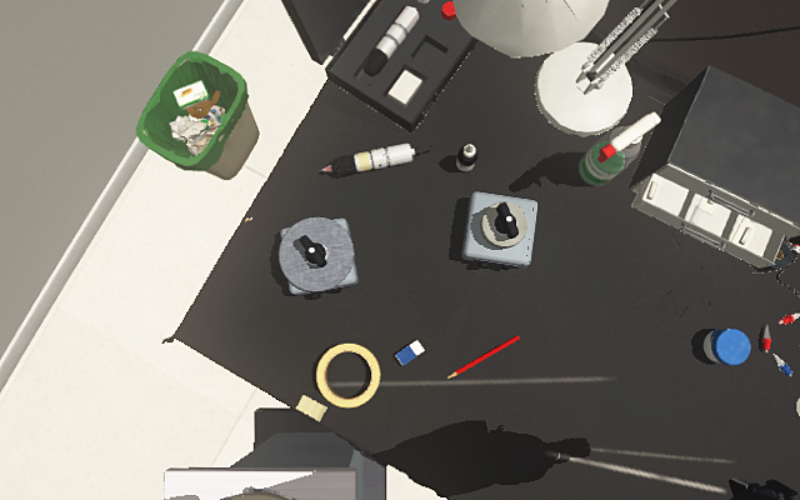

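View pics/b.png

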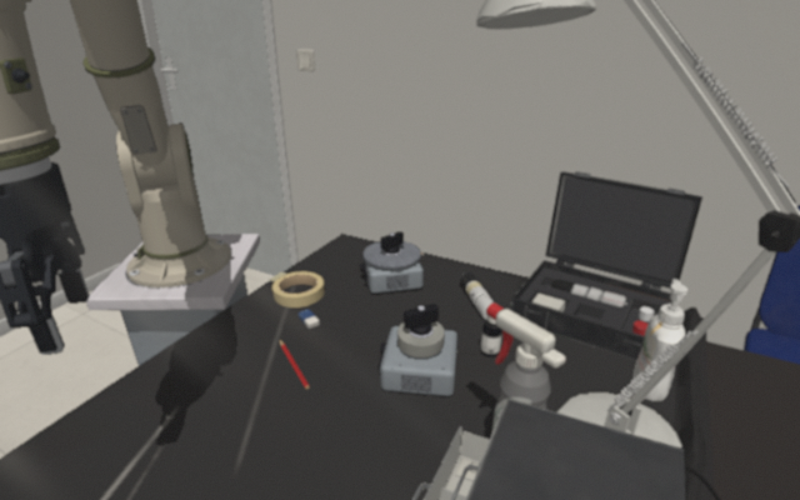

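The top view shows the felt-disc polisher at about (316,252) (800-px scale) with the black bar knob near (313,250), pointing up-left. The stone-wheel polisher is at about (500,228). In the side view the disc is at (392,255), with its knob at (392,241).

Run:
```python
from h import *
for n in('top','side'):
    c=dict(np.load(f'pics/{n}.npz')); P=cloud(c)
    w=(slice(160,245),slice(210,300)) if n=='top' else (slice(180,240),slice(280,350))
    Q=P[w].reshape(-1,3);col=c['color'][w].reshape(-1,3)
    if n=='top':
        d=Q[(Q[:,2]>60)&(Q[:,2]<80)&(col.mean(1)>90)]; print('disc',np.median(d,0),d.min(0),d.max(0))
        ctr=(np.percentile(d,1,0)+np.percentile(d,99,0))/2
    m=(Q[:,2]>98)&(Q[:,2]<125)&(np.linalg.norm(Q[:,:2]-ctr[:2],axis=1)<45)
    k=Q[m];print(n,len(k),np.median(k[:,2]),k.mean(0),k.min(0),k.max(0))
    (x,y),sz,a=cv2.minAreaRect(k[:,:2].astype(np.float32));print(x,y,sz,a)
    w_,v=np.linalg.eigh(np.cov(k[:,:2].T));print(v[:,1],np.degrees(np.arctan2(v[1,1],v[0,1]))%180)
c=dict(np.load('pics/top.npz'));P=cloud(c);Q=P[150:220,360:440].reshape(-1,3);k=Q[(Q[:,2]>113)&(Q[:,2]<140)];print('wheel',k.mean(0))
cv2.imwrite('pics/c.png',cv2.resize(c['color'][165:240,210:300],None,fx=7,fy=7,interpolation=2))
```

```text
disc [ 494.28204804 -109.66473742   69.83065916] [ 439.46893948 -163.06582608   63.39694638] [555.64132995 -45.83107601  77.58626134]
top 209 109.28666384757423 [ 496.30888557 -105.16888973  108.99819704] [ 473.6015448  -123.64162778   98.06859581] [520.81737868 -86.6567881  115.2404661 ]
497.4040222167969 -103.86324310302734 (53.43026351928711, 14.178802490234375) 36.97859573364258
[-0.81003368 -0.58638335] 35.90077735028967
side 116 106.39166732359232 [ 498.00881539 -110.30351211  105.83825361] [ 475.54967932 -126.45961365   98.15315781] [521.70784827 -90.81444042 112.63690649]
498.44012451171875 -107.74406433105469 (54.26710891723633, 15.524651527404785) 35.26860046386719
[-0.81940002 -0.57322213] 34.975221730333004
wheel [ 536.71547277 -399.55201151  123.45596453]
```

View pics/c.png

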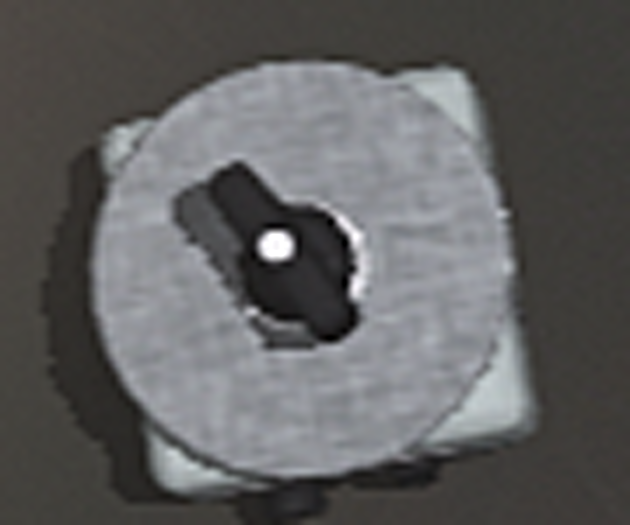

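Both views agree: the knob centre is at about (497.5, -105), its top at about 109 mm (text says 110), the bar is 53 x 14 mm, and it lies at about 36° to x. Next I move above it.

Units first: shifts go in shares of 300 mm and turns go in shares of 180 degrees. So 225 mm / 300 = 0.75, -195 mm / 300 = -0.65, -0.25 rad / 3.1416 = -0.0796.

>>> creep_tool:
  moves: {"sx": [0.1333, 0.2833, 0.4333, 0.5833, 0.75], "sy": [-0.1167, -0.2467, -0.3767, -0.5067, -0.65], "sz": [0, 0, 0, 0, 0], "twist": [-0.0159, -0.0318, -0.0477, -0.0637, -0.0796]}
  finger_gap: 1.0
  grip_force: 40

```text
time_s: 0.72
tcp_pos: [328.7, -356.9, 231.1]
eef_rot: [[0.869, 0.494, -0.0], [0.494, -0.869, 0.0], [-0.0, -0.0, -1.0]]
contact_force: [1.1, -0.3, -0.3]
finger_gap: 1.001
grip_force: 0.0
```

>>> creep_tool:
  moves: {"sx": [0.15, 0.3, 0.45, 0.6, 0.6], "sy": [-0.13, -0.26, -0.39, -0.52, -0.52], "sz": [0, 0, 0, 0, 0], "twist": [-0.0159, -0.0318, -0.036, -0.036, -0.036]}

```text
time_s: 1.35
tcp_pos: [409.0, -129.3, 231.4]
eef_rot: [[0.804, 0.595, 0.0], [0.595, -0.804, 0.001], [0.001, -0.0, -1.0]]
contact_force: [0.1, -0.5, 1.0]
finger_gap: 0.999
grip_force: 0.0
```

To row units: 85.6 mm / 300 = 0.2853, 33.1 mm / 300 = 0.1103.

>>> creep_tool:
  moves: {"sx": [0.1, 0.2, 0.2853, 0.2853], "sy": [0.0367, 0.0733, 0.1103, 0.1103], "sz": [0, 0, 0, 0], "twist": [0, 0, 0, 0]}

```text
time_s: 1.85
tcp_pos: [497.2, -110.7, 230.4]
eef_rot: [[0.808, 0.589, -0.001], [0.589, -0.808, 0.001], [-0.0, -0.002, -1.0]]
contact_force: [-0.8, 0.1, -0.0]
finger_gap: 0.998
grip_force: 0.0
```

Create w.py:
```python
from h import *
import sys
c=cap('wrist');P=cloud(c).reshape(-1,3)
m=(P[:,2]>98)&(P[:,2]<125)&(np.linalg.norm(P[:,:2]-[497.5,-105],axis=1)<40)
k=P[m];s=robot.observe();R=s['eef_rot'];print(s['tcp_pos'],s['finger_gap'],len(k))
if len(k)>20:
    print(np.median(k[:,2]),cv2.minAreaRect(k[:,:2].astype(np.float32)))
    w,v=np.linalg.eigh(np.cov(k[:,:2].T));print('bar',np.degrees(np.arctan2(v[1,1],v[0,1])),'tool yaw',np.degrees(np.arctan2(R[1,0],R[0,0])))
cv2.imwrite('pics/'+sys.argv[1],c['color'])
```

```bash
python3 w.py w1.png
```

```text
[ 496.28279177 -111.08949735  230.51510153] 0.9994713594049179 1199
108.58172541489256 ((498.398681640625, -104.3033218383789), (53.21516418457031, 14.022435188293457), 36.29874038696289)
bar -142.81635472844806 tool yaw 36.02596363328747
```

View pics/w1.png

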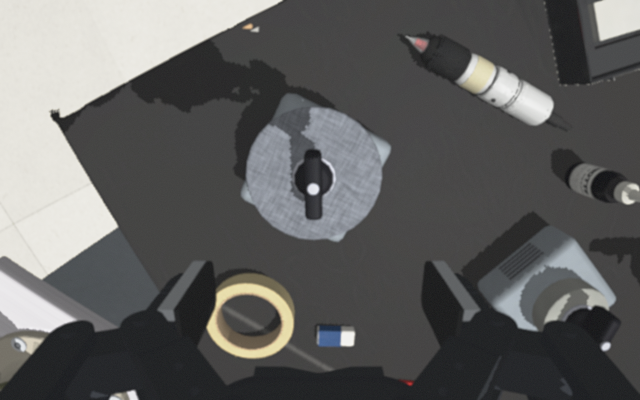

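The wrist view shows the felt disc at (315,175), with the bar upright at (313,185) and in line with the tool. It measures (498,-104.5), top at 108.6 mm, which agrees with the other views. Now I descend astride the bar.

To row units: 120 mm / 300 = 0.4, 4.9 mm / 300 = 0.0163.

>>> creep_tool:
  moves: {"sx": [0.0163, 0.0163, 0.0163, 0.0163, 0.0163], "sy": [-0.014, -0.014, -0.014, -0.014, -0.014], "sz": [0.1, 0.2167, 0.3167, 0.4, 0.4], "twist": [0, 0, 0, 0, 0]}

```text
time_s: 2.52
tcp_pos: [495.6, -105.2, 109.7]
eef_rot: [[0.81, 0.587, -0.004], [0.587, -0.81, 0.0], [-0.003, -0.003, -1.0]]
contact_force: [-0.5, 0.6, 0.2]
finger_gap: 1.001
grip_force: 0.0
```

```bash
python3 w.py w2.png
```

```text
[ 496.84954206 -105.09021084  111.19943757] 1.0006973914888804 3409
108.66632123887811 ((498.0132141113281, -104.22101593017578), (54.073150634765625, 13.841815948486328), 36.34429931640625)
bar -143.3377912587428 tool yaw 35.9692324642107
```

To row units: 22 mm / 300 = 0.0733, 12 mm / 300 = 0.04.

>>> creep_tool:
  moves: {"sx": [0.0033, 0.0033, 0.0033], "sy": [0, 0, 0], "sz": [0.04, 0.0733, 0.0733], "twist": [0, 0, 0]}

```text
time_s: 2.95
tcp_pos: [498.2, -103.6, 88.6]
eef_rot: [[0.809, 0.588, -0.001], [0.588, -0.809, 0.0], [-0.001, -0.001, -1.0]]
contact_force: [0.3, 0.3, -0.1]
finger_gap: 0.999
grip_force: 0.0
```

>>> creep_tool:
  moves: {"sx": [0, 0, 0, 0, 0], "sy": [0, 0, 0, 0, 0], "sz": [0, 0, 0, 0, 0], "twist": [0, 0, 0, 0, 0]}
  finger_gap: 0.0
  grip_force: 40

```text
time_s: 3.58
tcp_pos: [499.0, -103.8, 89.6]
eef_rot: [[0.809, 0.588, 0.0], [0.588, -0.809, -0.0], [0.0, 0.0, -1.0]]
contact_force: [0.4, -0.2, 2.9]
finger_gap: 0.155
grip_force: 42.6
```

Gripped: the opening reads 13 mm, matching the bar. A positive turn is clockwise, since the earlier negative one raised the yaw. I turn about 1.08 rad.

To row units: 0.36 rad / 3.1416 = 0.1146.

>>> creep_tool:
  moves: {"sx": [0, 0, 0, 0, 0], "sy": [0, 0, 0, 0, 0], "sz": [0, 0, 0, 0, 0], "twist": [0.0382, 0.0764, 0.1146, 0.1528, 0.191]}

```text
time_s: 4.2
tcp_pos: [499.2, -104.4, 89.6]
eef_rot: [[1.0, 0.025, 0.001], [0.025, -1.0, -0.001], [0.001, 0.001, -1.0]]
contact_force: [1.4, -2.3, 0.9]
finger_gap: 0.152
grip_force: 42.5
```

>>> creep_tool:
  moves: {"sx": [0, 0, 0, 0, 0], "sy": [0, 0, 0, 0, 0], "sz": [0, 0, 0, 0, 0], "twist": [0.0382, 0.0764, 0.1146, 0.1528, 0.1528]}

```text
time_s: 4.82
tcp_pos: [499.0, -104.9, 89.6]
eef_rot: [[0.9, -0.436, 0.001], [-0.436, -0.9, -0.001], [0.001, 0.001, -1.0]]
contact_force: [1.3, -4.9, 1.0]
finger_gap: 0.149
grip_force: 42.4
```

Yaw went from 36.0° to -25.8°, a turn of 1.08 rad. I release, rise straight up and check.

>>> creep_tool:
  moves: {"sx": [0, 0, 0, 0, 0], "sy": [0, 0, 0, 0, 0], "sz": [0, 0, 0, 0, 0], "twist": [0, 0, 0, 0, 0]}
  finger_gap: 1.0

```text
time_s: 5.45
tcp_pos: [498.8, -103.6, 89.3]
eef_rot: [[0.9, -0.436, 0.0], [-0.436, -0.9, 0.0], [-0.0, -0.0, -1.0]]
contact_force: [0.3, -0.5, -0.2]
finger_gap: 1.0
grip_force: 0.0
```

>>> creep_tool:
  moves: {"sx": [0, 0, 0, 0, 0], "sy": [0, 0, 0, 0, 0], "sz": [-0.0667, -0.1667, -0.2833, -0.4, -0.4], "twist": [0, 0, 0, 0, 0]}

```text
time_s: 6.08
tcp_pos: [500.5, -103.8, 212.4]
eef_rot: [[0.9, -0.436, 0.006], [-0.436, -0.9, -0.001], [0.006, -0.001, -1.0]]
contact_force: [-0.5, 0.0, -1.2]
finger_gap: 0.999
grip_force: 0.0
```

>>> creep_tool:
  moves: {"sx": [0, 0], "sy": [0, 0], "sz": [0, 0], "twist": [0, 0]}

```text
time_s: 6.32
tcp_pos: [498.1, -103.6, 208.1]
eef_rot: [[0.9, -0.436, -0.002], [-0.436, -0.9, 0.001], [-0.002, 0.0, -1.0]]
contact_force: [-0.0, -0.9, -0.9]
finger_gap: 0.998
grip_force: 0.0
```

```bash
python3 w.py w3.png; python3 -c "
from h import *
P=cloud(cap('top'));Q=P[150:220,360:440].reshape(-1,3)
P0=cloud(dict(np.load('pics/top.npz')))[150:220,360:440].reshape(-1,3)
for q in(P0,Q):
    k=q[(q[:,2]>113)&(q[:,2]<140)];w,v=np.linalg.eigh(np.cov(k[:,:2].T));print('wheel',len(k),np.degrees(np.arctan2(v[1,1],v[0,1]))%180)"
```

```text
[ 498.15270837 -103.60268697  208.17790609] 1.0005807732720897 1420
108.5202460103861 ((498.37774658203125, -105.04037475585938), (13.824532508850098, 53.14244079589844), 64.47007751464844)
bar 154.5285075405814 tool yaw -25.845014626996697
wheel 236 21.097829343087938
wheel 238 20.879277323329433
```

View pics/w3.png

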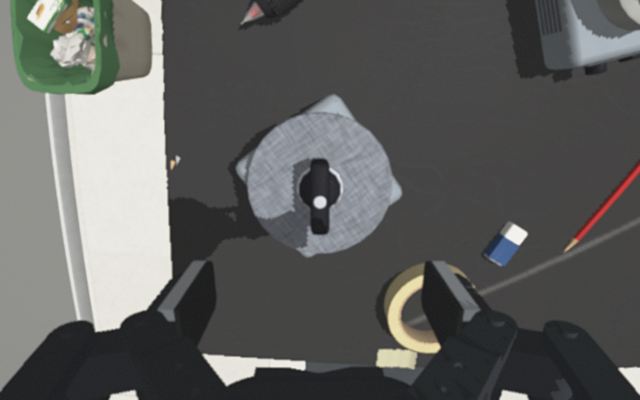

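The disc's bar, at (320,195), now lies at -25.5°, about 62° clockwise of where it started. The fingers are open and clear, and the wheel knob is unchanged.

```bash
python3 -c "
from station import robot
print(robot.job_done())"
```

```text
the job is handed in; nothing more can be done
None
```

The felt disc's knob was turned about 62° (1.08 rad) clockwise and let go, the stone wheel's knob was left as it was, and the job was handed in at about 6.4 s; no verdict was returned.

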